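# Key the drive shaft into the wire feeder's pulley

## Task

Fold the clear guard of the solder-wire feeder up until it stands upright, then take the keyed shaft from the wooden rest and put it down into the pulley's bore, turning it until its key slips into the keyway, and push it fully home against the spring. Finish while still holding the shaft pressed home, because the spring throws it out if you let go; leave the guard upright and do not disturb the spool, the jar or the screwdriver.

Things in the scene. Friction and masses are not known exactly. Their poses are not given: they have to be found in the camera images.
- feeder: Fixed white feeder housing 190 x 130 x 45 mm. Origin on the bench under the pulley axis; z up, x towards the guard's hinge (away from the robot, give or take its yaw), y left. On it stands the fixed aluminium pulley, 34 mm high, 72 mm across, with a vertical 18 mm bore.
- bore (a point): Centre of the bore's mouth on the pulley's flat top, 79 mm above the bench; axes as feeder. From the bore an 8 mm wide keyway (red line on the face) runs out to radius 14.5 mm, full depth. It points somewhere within 0.52 rad (30 deg) either side of the feeder's +x, different each time, not reported: see it, or feel for it by turning the shaft. The pulley does not turn.
- guard_hinge (a point): Middle of the guard's hinge axis, 90 mm behind (+x of the feeder) the pulley axis, 88 mm above the bench. The hinge axis is the feeder's y; axes as feeder.
- guard (a joint): Angle of the guard, a clear panel with orange rim, 130 mm from hinge to free edge, 110 wide, 4 thick. 0 = level, free edge towards the robot over the pulley; grows as that edge rises; 1.57 = upright; stop at 2.4 (leaning back). A friction hinge (0.16 N m) keeps it where it is left. It starts at 0.35 to 0.75.
- guard_bar (a point): Middle of the guard's handle: a round orange bar 10 mm thick, parallel to the hinge axis, sticking out 52 mm sideways (feeder's -y) near the free edge; this point is 32 mm out from the guard's side, 124 mm from the hinge axis. Pinch it from above with the fingers across it; it turns between them as the guard swings. Axes turn with the guard.
- ejector (a joint): Travel (m) of the brass spring plunger in the bore: 0 = up, its top 18 mm below the pulley's face; 0.012 = pressed down by the shaft when it is home; stop at 0.014. It pushes up with 3 N at 0 and 7.8 N at 0.012, more than the shaft's weight.
- rest: Fixed wooden block 75 x 75 x 45 mm with a 27 mm hole, origin at the centre of its underside. The shaft hangs in the hole by its collar.
- shaft: Loose upright keyed shaft, about 0.17 kg. Origin on its axis at the collar's underside, z up; at bore when home. Below: steel shaft 16 mm thick, 30 mm long, tapered nose, with a brass key on its +x side, 6 mm wide, out to radius 13 mm, from the collar to 18 mm below it: the last 12 mm are plain round and enter the bore before the key meets the pulley's face.
- shaft_tip (a point): Centre of the shaft's lower end, 30 mm below its origin.
- spool: Bystander: loose green solder spool standing on end, 60 mm across, 50 mm high, origin under its centre.
- jar: Bystander: loose jar with black cap, 52 mm across, 65 mm high, origin under its centre.
- driver: Bystander: loose red-handled screwdriver lying on the bench, origin under its middle.
- shaft_grip (a point): On the shaft's axis, 30 mm above its origin, in the blue grip block: 26 (shaft x) x 18 (shaft y) mm, from 6 to 42 mm above the origin, on a collar 37 mm across and 6 mm thick. Pinch it from above across the 18 mm. A red stripe on collar and block shows the key's side (+x). Axes as shaft.
Things that resemble listed ones, but are neither listed nor needed, are in the scene too. Leave any orange or pink look-alike of the shaft alone.

How it is judged:
By the outcome, as a careful person would: the job done as asked, in the order asked, and still so for the second after the job is handed in, while the arm keeps its last pose, push and grip.
It also fails if it takes over 72 s, if anything falls off the work surface, if the arm or the gripper's body presses on something with over 40 N, if the wrist force passes 120 N, or if a joint passes its speed limit or range.

## Robot

A 6-joint arm with a two-finger parallel gripper is mounted at the origin on the work surface. World frame = base frame: x ahead of the robot, y to its left, z up, the work surface at z = 0. Lengths are in mm, angles in rad, forces in N, time in s.
With the tool pointing down it reaches from about 275 to 1000 mm from the base axis. Payload 8.4 kg.
Tool frame: the origin (TCP) lies at the very end of the fingers, on their centre line; the grasp point (between the pads) lies r.tcp_to_grasp behind it (r.tcp_to_grasp is the distance from the TCP to the grasp point, in mm); z points along the fingers, y is the line along which they close (so a half turn about z gives the same grasp; the last joint's range is limited). The gripper opens to 85 mm and grips with 20 to 120 N. Pads are 22 mm wide; open, the fingers measure 114 mm over their backs; the gripper's body (76 mm by 85 mm) begins 54 mm behind the grasp point. The pads swing forward as they close: fully open they stand 13 mm farther back than shut.
Start: joints at [1.155, 0.353, 1.633, -0, 1.155, -0.002], TCP at [251.306, 572.253, 231.281] pointing down, gripper open.
Joint ranges: [-2.63, 2.63], [-0.92, 2.1], [0.06, 2.66], [-1.3, 4.44], [0, 2.69], [-3.02, 3.02]. Speed limits (rad/s): [2.22, 2.22, 2.79, 3.14, 3.14, 3.14].

## Interface

Orientations are given as a unit quaternion [w, x, y, z].
In Python, from workcell import r, eyes, close_job gives the robot as it stands. The module is installed in compiled form; this text tells all that it offers.
- The arm moves only by the tool jog_arm, never from a script. Its argument "targets" is a list of rows, each an object with "travel": the shift along the world's x, y, z in mm, a list of three; "turn": the turn, a rotation vector about the world's x, y, z in degrees, a list of three. In form: [{"travel": [dx, dy, dz], "turn": [rx, ry, rz]}, ...]. A call has 1 to 8 rows; each row shifts and turns the commanded pose from where the row before left it; what a row does not reach is not made up. A row lasts 1/10 s, in which the tool goes at most 50 mm and 8.59 degrees, less where a joint would pass 70% of its speed; a pose out of reach is approached as far as the arm can. A call is refused whole if a number of a shift passes 50 or a number of a turn 8.59, either way. A call with a gripper value outside its range is refused whole. "fingers" is the opening in per cent of the stroke, from 0 (shut) to 100 (fully open), set as the call begins (left out, the last holds). The fingers move at their own pace and stop on an object; "force" is the grip in N (left out, the last holds). Time passes only in rows, so rows that do not move let the fingers close. It gives the time, the measured TCP pose, the force, the opening and the grip force at its end, in the units of the state.
- r.observe(): the state, without advancing time (a new reading comes with each control period).
- eyes.get_image(name): name is "scene" or "side" or "wrist"; returns a dict with "frame" (400x640x3 uint8, blue, green, red), "range_z" (400x640 float32, mm along the optical axis (not along the pixel's ray), 0 where there is no reading), "fx", "fy", "cx", "cy" (pixels), "camera_from_world" (4x4, takes a point from world to camera coordinates). Camera axes: x right, y down, z forward; pixel columns grow to the right and rows downward; lengths in mm; the calibration is good to about 2 mm. The wrist camera is an equidistant fisheye: a pixel r from the principal point sees the ray r / f radians off the axis. A picture is of the moment at which its call begins.
- close_job(): hands the job in; it is judged then, once.
The state is a dict: "t": time; "q": joint angles; "qvel": joint speeds; "joint_efforts": joint torques, N m; "position": TCP position; "orientation": TCP orientation; "force": force on the tool from outside, world axes, zero at the start; "torque": the same for the moment, N m; "gripper_width": finger opening in mm; "grasp_force": force on a finger pad.
Only numpy, scipy, OpenCV 4.12 (cv2) and the standard library are available. Lean on these libraries where they do the work, as an engineer would, in place of code of your own. Each camera call takes 0.05 s, during which the arm holds its last target. There are 200 camera calls.

## Working session

There is one attempt and no reset: what is moved stays moved. The work goes in short steps, Python scripts to look and compute and a tool call to move; the robot and the scene stay as the last step left them, time stands still between calls to the robot, and variables do not carry over. Pictures are saved under pics/ and viewed, at most 10 in all, crops included, and the job is handed in when it is done.

Besides the shell and the picture viewer there is one more tool, called after ">>>" by a JSON object that holds its "fn" and its "kwargs". jog_arm: Moves the arm, as the interface text tells. Its arguments: {"type":"object","properties":{"targets":{"type":"array"},"fingers":{"type":"number"},"force":{"type":"number"}},"required":["targets"]}

```bash
mkdir -p pics
cat > h.py <<'E'
import numpy as np, cv2
from workcell import r, eyes
def cast(im,u,v,z):
    T=np.linalg.inv(im["camera_from_world"]); d=np.array([(u-im["cx"])/im["fx"],(v-im["cy"])/im["fy"],1.])
    if im.get("fish"):
        a=np.array([u-im["cx"],v-im["cy"]]); rr=np.hypot(*a); t=rr/im["fx"]; a=a/max(rr,1e-9); d=np.array([*(a*np.sin(t)),np.cos(t)])
    d=T[:3,:3]@d; o=T[:3,3]; return o+d*(z-o[2])/d[2]
def pt(im,u,v):
    z=float(im["range_z"][int(v),int(u)]); T=np.linalg.inv(im["camera_from_world"])
    if im.get("fish"):
        a=np.array([u-im["cx"],v-im["cy"]]); rr=np.hypot(*a); t=rr/im["fx"]; a=a/max(rr,1e-9); p=np.array([*(a*np.tan(t)),1])*z
    else: p=np.array([(u-im["cx"])/im["fx"],(v-im["cy"])/im["fy"],1.])*z
    return T[:3,:3]@p+T[:3,3]
def get(n):
    im=dict(eyes.get_image(n)); im["fish"]=n=="wrist"; return im
E
python3 - <<'E'
from h import *
import pickle
print(r.observe(), r.tcp_to_grasp)
for n in("scene","side","wrist"):
    im=get(n); pickle.dump(im,open(n+".pkl","wb")); cv2.imwrite(f"pics/{n}0.png",im["frame"]); print(n,im["fx"],im["cx"],im["cy"],np.linalg.inv(im["camera_from_world"])[:3].round(2).tolist())
E
```

```text
{'t': 0.0, 'q': array([ 1.15464935e+00,  3.53662791e-01,  1.63413724e+00,  5.78798766e-06,
        1.15520179e+00, -2.42145787e-03]), 'qvel': array([-0.00137588,  0.00141638,  0.00033456, -0.00147062, -0.00109635,
        0.0011061 ]), 'joint_efforts': array([ 9.03918244e-04, -6.05243754e+01, -3.42069590e+01,  3.11080230e-04,
        9.19506740e-03, -3.97180486e-06]), 'position': array([251.08131799, 571.82508632, 230.55121072]), 'orientation': array([-1.48973097e-04,  2.05391656e-01,  9.78679606e-01, -6.88659066e-04]), 'force': array([ 1.00372627, -0.5857072 , -0.13919174]), 'torque': array([ 0.00015836,  0.01280153, -0.09052092]), 'grasp_force': 0.0, 'gripper_width': 85.00832705196493} 18.700000000000003
scene 366.17809092451057 322.7068761207752 201.50658962474236 [[0.28, 0.77, -0.57, 1028.64], [0.96, -0.22, 0.17, -210.87], [0.01, -0.6, -0.8, 736.02]]
side 369.58914140314005 316.73647029581275 200.55280280638115 [[-0.81, -0.37, 0.45, 209.65], [-0.58, 0.52, -0.62, 396.7], [-0.01, -0.77, -0.64, 590.17]]
wrist 309.70691628693146 317.29573765343537 196.74306713293373 [[0.4, 0.88, 0.25, 187.57], [0.92, -0.39, -0.11, 599.84], [-0.0, 0.27, -0.96, 373.69]]
```

View pics/scene0.png

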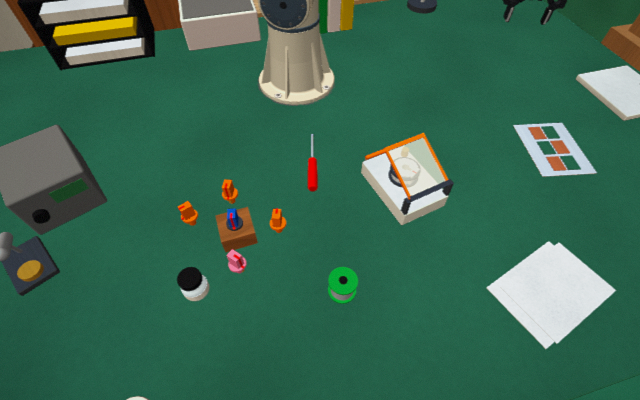

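View pics/side0.png

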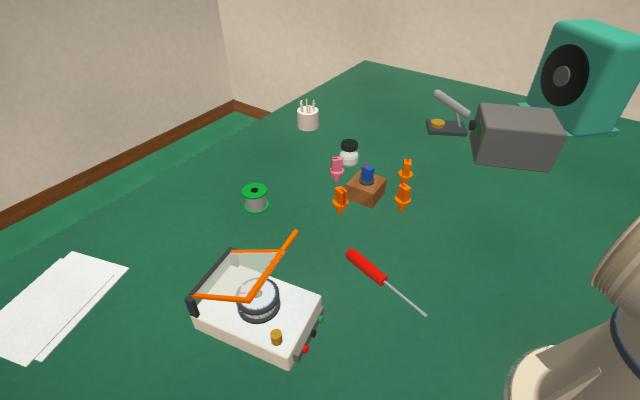

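The scene image shows the blue shaft in the wooden rest at (233,218). Look-alikes that could be mistaken for it are orange at (188,212), (229,188) and (277,218), and pink at (235,260). I choose the blue one in the wood. The guard bar is at about (378,153) in scene and (285,245) in side. A close crop will check both.

Run:
```python
from h import *
import pickle
S,D=[pickle.load(open(n+".pkl","rb")) for n in("scene","side")]
c=lambda im,x,y,w,h:cv2.resize(im["frame"][y:y+h,x:x+w],(400,300),interpolation=cv2.INTER_CUBIC)
cv2.imwrite("pics/crop.png",np.vstack([np.hstack([c(S,355,125,100,75),c(S,180,185,100,75)]),np.hstack([c(D,185,220,140,105),c(D,330,140,80,60)])]))
for n,im in(("S",S),("D",D)):
    hsv=cv2.cvtColor(im["frame"],cv2.COLOR_BGR2HSV)
    for col,lo,hi,z in(("blue",(105,120,60),(130,255,255),75),("green",(55,180,90),(70,255,255),50),("orange",(8,200,120),(18,255,255),60),("pink",(160,80,120),(176,255,255),60),("red",(0,220,120),(3,255,255),12)):
        m=cv2.inRange(hsv,lo,hi); k,l,st,ce=cv2.connectedComponentsWithStats(m)
        for i in range(1,k):
            if st[i,4]>40: print(n,col,st[i].tolist(),ce[i].round(1),cast(im,*ce[i],z).round(0))
# housing / pulley points by depth, scene
for u,v in((405,171),(385,195),(378,153),(372,156),(424,136),(449,181),(237,240)): print(u,v,pt(S,u,v).round(0))
for u,v in((258,300),(285,247),(294,235),(252,297),(231,250),(192,300),(283,250)): print("D",u,v,pt(D,u,v).round(0))
```

```text
S blue [227, 209, 12, 19, 140] [232.6 217.2] [ 544. -270.   75.]
S green [328, 267, 30, 37, 724] [342.5 283.2] [746. -83.  50.]
S orange [365, 133, 83, 66, 481] [404.7 156.2] [465. 174.  60.]
S orange [222, 179, 16, 24, 214] [229.  191.1] [ 457. -270.   60.]
S orange [178, 201, 20, 24, 285] [188.1 213.1] [ 495. -366.   60.]
S orange [270, 209, 16, 24, 257] [277.2 220.8] [ 570. -178.   60.]
S pink [227, 250, 19, 23, 262] [235.1 261.4] [ 644. -281.   60.]
S red [308, 158, 9, 33, 274] [312.  174.3] [419. -59.  12.]
D blue [361, 164, 13, 19, 172] [367.2 173.4] [ 535. -260.   75.]
D green [242, 183, 25, 16, 295] [253.9 190.5] [736. -76.  50.]
D green [244, 201, 25, 13, 72] [256.1 209.1] [686. -30.  50.]
D orange [395, 159, 18, 52, 493] [403.9 185.9] [ 449. -284.   60.]
D orange [333, 186, 15, 28, 257] [339.6 198.8] [ 547. -157.   60.]
D orange [190, 229, 108, 74, 855] [252.1 274.6] [558. 117.  60.]
D pink [330, 157, 14, 25, 202] [336.9 168. ] [ 618. -256.   60.]
D red [347, 249, 40, 34, 407] [365.7 264.8] [419. -60.  12.]
405 171 [554. 124. 116.]
385 195 [551.  89.  36.]
378 153 [509.  73. 143.]
372 156 [514.  57. 143.]
424 136 [486. 197. 143.]
449 181 [591. 222.  92.]
237 240 [ 579. -273.   35.]
D 258 300 [502. 159.  78.]
D 285 247 [499.  87. 143.]
D 294 235 [504.  57. 144.]
D 252 297 [477. 190. 141.]
D 231 250 [608. 115.  92.]
D 192 300 [583. 226.  88.]
D 283 250 [497.  95. 145.]
```

View pics/crop.png

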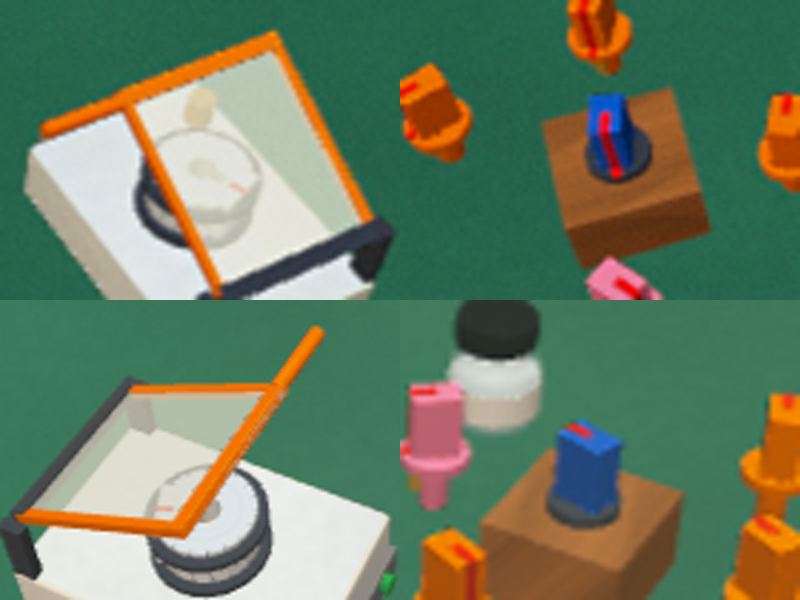

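The close crop confirms the blue shaft in the wooden rest, with its red stripe towards the scene camera. The bar is at about (514,58,138), with feeder yaw around 11° and the guard at about 0.41 rad. I'll move over the bar.

>>> {"fn": "jog_arm", "kwargs": {"targets": [{"travel":[22,-43,0],"turn":[0,0,-6.9]},{"travel":[22,-43,0],"turn":[0,0,-6.9]},{"travel":[22,-43,0],"turn":[0,0,-6.9]},{"travel":[22,-43,0],"turn":[0,0,-6.9]},{"travel":[22,-43,0],"turn":[0,0,-6.9]},{"travel":[22,-43,0],"turn":[0,0,-6.9]},{"travel":[22,-43,0],"turn":[0,0,-6.9]},{"travel":[22,-43,0],"turn":[0,0,-6.9]}], "fingers": 60, "force": 40}}

```text
t: 0.95
position: [427.7, 226.4, 231.3]
orientation: [0.0, 0.637, 0.771, 0.0]
force: [0.9, 0.7, -0.6]
gripper_width: 51.4
grasp_force: 0.0
```

>>> {"fn": "jog_arm", "kwargs": {"targets": [{"travel":[22,-43,0],"turn":[0,0,0]},{"travel":[22,-43,0],"turn":[0,0,0]},{"travel":[22,-43,0],"turn":[0,0,0]},{"travel":[21,-41,0],"turn":[0,0,0]},{"travel":[0,0,0],"turn":[0,0,0]},{"travel":[0,0,0],"turn":[0,0,0]}]}}

```text
t: 1.55
position: [514.3, 57.3, 230.9]
orientation: [-0.0, 0.636, 0.771, -0.0]
force: [-0.8, 0.3, -0.3]
gripper_width: 51.0
grasp_force: 0.0
```

Run:
```python
from h import *
import pickle
o=r.observe(); print(o["position"],o["orientation"],o["q"])
im=get("wrist"); pickle.dump(im,open("w1.pkl","wb")); cv2.imwrite("pics/w1.png",im["frame"])
S=get("scene")
for n,i in(("W",im),("S",S)):
    m=cv2.inRange(cv2.cvtColor(i["frame"],cv2.COLOR_BGR2HSV),(8,200,100),(18,255,255))
    P=np.array([pt(i,u,v) for v,u in np.argwhere(m)]); P=P[(P[:,1]>0)&(P[:,2]>100)&(P[:,2]<160)]
    f=P[P[:,1]<75] ; print(n,len(P),len(f)); 
    if len(f): print(f.min(0).round(),f.mean(0).round(1),f.max(0).round())
    if len(f)>20: print(np.polyfit(f[:,1],f[:,0],1))
```

```text
[514.25337206  57.32641638 230.92821798] [-3.92809335e-04  6.36493718e-01  7.71281755e-01 -2.19265052e-04] [ 1.07948104e-01  1.86391781e-01  1.86072775e+00  2.88189179e-04
  1.09533561e+00 -8.30927944e-02]
W 2690 478
[502.  42. 140.] [508.8  58.7 143.9] [516.  75. 146.]
[-2.00271320e-01  5.20556314e+02]
S 444 54
[504.  40. 140.] [511.3  57.3 144.5] [516.  75. 147.]
[-2.08840462e-01  5.23218179e+02]
```

View pics/w1.png

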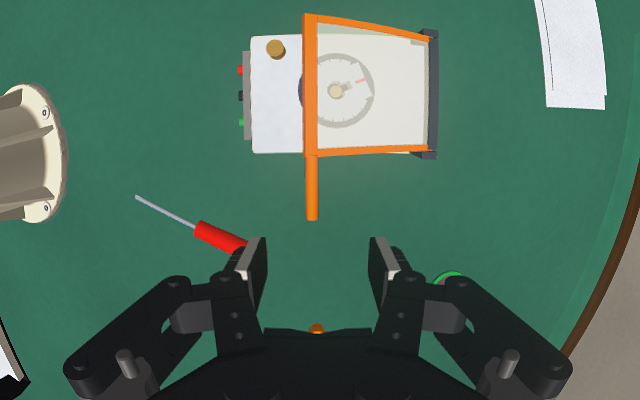

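The wrist view shows the bar at (312,190), the pulley bore at (336,91) and the red keyway mark at (362,81), about 21° left of the feeder's +x. The bar centre is (509,59,140). I'll descend and pinch it.

>>> {"fn": "jog_arm", "kwargs": {"targets": [{"travel":[-5,2,-28],"turn":[0,0,0]},{"travel":[0,0,-28],"turn":[0,0,0]},{"travel":[0,0,-28],"turn":[0,0,0]},{"travel":[0,0,-26],"turn":[0,0,0]},{"travel":[0,0,0],"turn":[0,0,0]}]}}

```text
t: 2.15
position: [506.4, 61.4, 118.5]
orientation: [-0.002, 0.635, 0.773, -0.002]
force: [-0.8, -0.2, 0.4]
gripper_width: 50.9
grasp_force: 0.0
```

>>> {"fn": "jog_arm", "kwargs": {"targets": [{"travel":[0,0,0],"turn":[0,0,0]},{"travel":[0,0,0],"turn":[0,0,0]},{"travel":[0,0,0],"turn":[0,0,0]},{"travel":[0,0,0],"turn":[0,0,0]},{"travel":[0,0,0],"turn":[0,0,0]},{"travel":[0,0,0],"turn":[0,0,0]}], "fingers": 0, "force": 30}}

```text
t: 2.75
position: [508.6, 60.4, 121.7]
orientation: [-0.0, 0.636, 0.772, -0.0]
force: [-5.2, 1.7, 2.9]
gripper_width: 8.7
grasp_force: 29.7
```

Run:
```python
import numpy as np
a=np.linspace(.433,1.57,17); d=np.array([np.cos(.2),np.sin(.2)])
p=np.array([[*(-124*np.cos(t)*d),124*np.sin(t)] for t in a]); print(np.diff(p,axis=0).round(1).tolist())
```

```text
[[3.9, 0.8, 7.9], [4.4, 0.9, 7.6], [5.0, 1.0, 7.2], [5.4, 1.1, 6.8], [5.9, 1.2, 6.4], [6.3, 1.3, 6.0], [6.7, 1.4, 5.5], [7.1, 1.4, 5.0], [7.4, 1.5, 4.5], [7.7, 1.6, 3.9], [8.0, 1.6, 3.4], [8.2, 1.7, 2.8], [8.4, 1.7, 2.2], [8.5, 1.7, 1.6], [8.6, 1.7, 0.9], [8.6, 1.7, 0.3]]
```

>>> {"fn": "jog_arm", "kwargs": {"targets": [{"travel":[3.9,0.8,7.9],"turn":[0,0,0]},{"travel":[4.4,0.9,7.6],"turn":[0,0,0]},{"travel":[5,1,7.2],"turn":[0,0,0]},{"travel":[5.4,1.1,6.8],"turn":[0,0,0]},{"travel":[5.9,1.2,6.4],"turn":[0,0,0]},{"travel":[6.3,1.3,6],"turn":[0,0,0]},{"travel":[6.7,1.4,5.5],"turn":[0,0,0]},{"travel":[7.1,1.4,5],"turn":[0,0,0]}]}}

```text
t: 3.55
position: [551.7, 68.7, 175.3]
orientation: [-0.002, 0.635, 0.772, -0.002]
force: [-16.1, -3.4, 20.4]
gripper_width: 8.3
grasp_force: 30.9
```

>>> {"fn": "jog_arm", "kwargs": {"targets": [{"travel":[7.4,1.5,4.5],"turn":[0,0,0]},{"travel":[7.7,1.6,3.9],"turn":[0,0,0]},{"travel":[8,1.6,3.4],"turn":[0,0,0]},{"travel":[8.2,1.7,2.8],"turn":[0,0,0]},{"travel":[8.4,1.7,2.2],"turn":[0,0,0]},{"travel":[8.5,1.7,1.6],"turn":[0,0,0]},{"travel":[8.6,1.7,0.9],"turn":[0,0,0]},{"travel":[0,0,0],"turn":[0,0,0]}]}}

```text
t: 4.35
position: [613.0, 81.1, 194.3]
orientation: [0.001, 0.635, 0.772, 0.001]
force: [-1.6, -0.0, 7.7]
gripper_width: 8.6
grasp_force: 31.1
```

Run:
```python
from h import *
im=get("side"); cv2.imwrite("pics/s2.png",cv2.resize(im["frame"][150:400,150:470],(768,600)))
print(r.observe()["position"],r.observe()["force"])
m=cv2.inRange(cv2.cvtColor(im["frame"],cv2.COLOR_BGR2HSV),(8,200,100),(18,255,255))
P=np.array([pt(im,u,v) for v,u in np.argwhere(m)]); P=P[(P[:,1]>20)&(P[:,2]>85)]
x=np.array([np.cos(.2),np.sin(.2)]); s=P[:,:2]@x
for z in range(90,230,15):
    k=abs(P[:,2]-z)<7
    if k.any(): print(z,s[k].mean().round(1),k.sum())
```

```text
[612.86338362  81.06585333 194.35341256] [-0.54190359 -1.22657556  6.8907305 ]
90 621.8 16
105 620.3 41
120 619.1 35
135 618.8 43
150 617.9 48
165 617.0 49
180 616.2 46
195 615.3 53
210 613.4 353
225 614.3 6
```

View pics/s2.png

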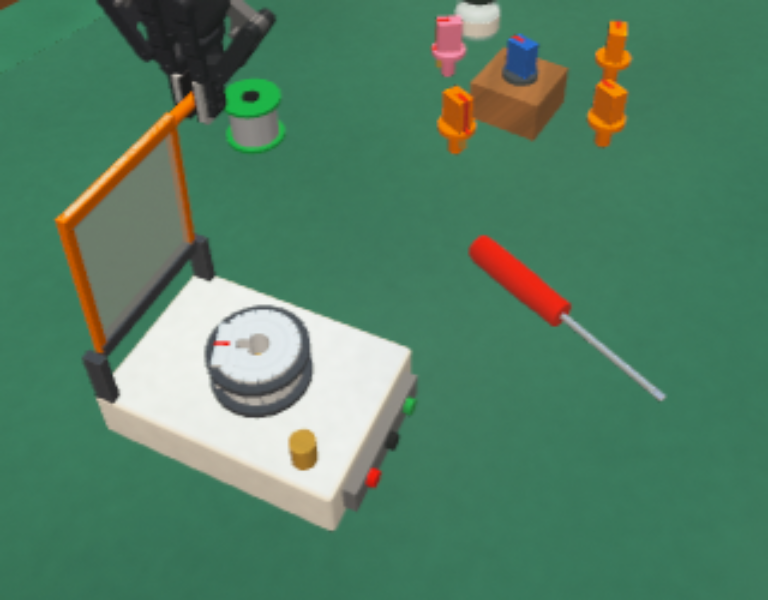

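The side view shows the guard nearly upright, with the bar pinched at (190,100) and about 6 mm still to go. I'll finish that and release.

>>> {"fn": "jog_arm", "kwargs": {"targets": [{"travel":[3.5,0.7,0],"turn":[0,0,0]},{"travel":[3.5,0.7,0],"turn":[0,0,0]},{"travel":[0,0,0],"turn":[0,0,0]},{"travel":[0,0,0],"turn":[0,0,0]}]}}

```text
t: 4.8
position: [619.5, 82.4, 194.3]
orientation: [0.001, 0.635, 0.772, 0.001]
force: [-1.0, 0.3, 6.2]
gripper_width: 8.9
grasp_force: 31.1
```

>>> {"fn": "jog_arm", "kwargs": {"targets": [{"travel":[0,0,0],"turn":[0,0,0]},{"travel":[0,0,0],"turn":[0,0,0]},{"travel":[0,0,0],"turn":[0,0,0]},{"travel":[0,0,0],"turn":[0,0,0]},{"travel":[0,0,20],"turn":[0,0,0]},{"travel":[0,0,35],"turn":[0,0,0]},{"travel":[0,0,35],"turn":[0,0,0]},{"travel":[0,0,0],"turn":[0,0,0]}], "fingers": 55}}

```text
t: 5.6
position: [620.4, 82.6, 288.3]
orientation: [0.003, 0.635, 0.772, 0.003]
force: [0.8, 0.7, 0.1]
gripper_width: 46.9
grasp_force: 0.0
```

Run:
```python
from h import *
x=np.array([np.cos(.2),np.sin(.2)])
for n in("side","scene"):
    im=get(n)
    m=cv2.inRange(cv2.cvtColor(im["frame"],cv2.COLOR_BGR2HSV),(8,200,100),(18,255,255))
    P=np.array([pt(im,u,v) for v,u in np.argwhere(m)]); P=P[(P[:,1]>20)&(P[:,2]>85)]
    k=P[:,1]>90; k&=P[:,2]<205; print(n,np.polyfit(P[k,2],P[k,:2]@x,1),k.sum())
im=get("wrist"); import pickle; pickle.dump(im,open("w2.pkl","wb")); cv2.imwrite("pics/w2.png",im["frame"])
o=r.observe(); print(o["position"],o["force"],o["q"])
```

```text
side [-1.95883733e-03  6.21420347e+02] 374
scene [-4.42993447e-03  6.26523274e+02] 177
[617.45605436  82.20207169 282.40551276] [-0.35415822 -1.44265592 -1.4246686 ] [ 1.29961931e-01  3.07519853e-01  1.58177495e+00 -3.45024127e-05
  1.25282514e+00 -6.36134126e-02]
```

View pics/w2.png

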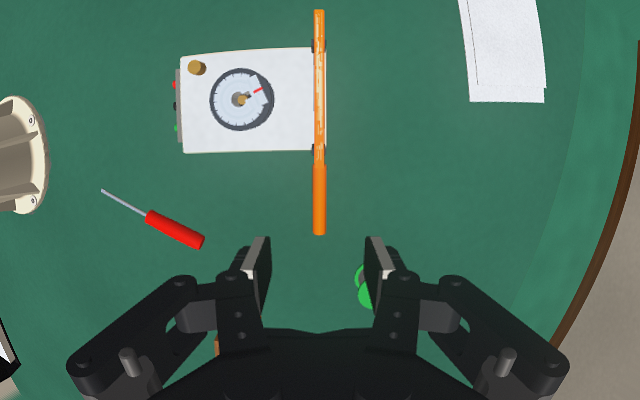

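The guard stands upright, with slope under 0.005 rad. The wrist view shows the pulley at (242,99) with its red mark at (258,90). I'll move over the shaft, turning the camera towards the robot side.

>>> {"fn": "jog_arm", "kwargs": {"targets": [{"travel":[-8,-35,-2],"turn":[0,0,7.9]},{"travel":[-8,-35,-2],"turn":[0,0,7.9]},{"travel":[-8,-35,-2],"turn":[0,0,7.9]},{"travel":[-8,-35,-2],"turn":[0,0,7.9]},{"travel":[-8,-35,-2],"turn":[0,0,7.9]},{"travel":[-8,-35,-2],"turn":[0,0,7.9]},{"travel":[-8,-35,-2],"turn":[0,0,7.9]},{"travel":[-8,-35,-2],"turn":[0,0,7.9]}]}}

```text
t: 6.55
position: [552.4, -198.8, 265.1]
orientation: [-0.001, 0.134, 0.991, 0.0]
force: [-0.1, -0.8, -0.2]
gripper_width: 46.7
grasp_force: 0.0
```

>>> {"fn": "jog_arm", "kwargs": {"targets": [{"travel":[-8,-35,-2],"turn":[0,0,7.9]},{"travel":[-7,-32,-2],"turn":[0,0,7.9]},{"travel":[0,0,0],"turn":[0,0,0]},{"travel":[0,0,0],"turn":[0,0,0]},{"travel":[0,0,0],"turn":[0,0,0]}]}}

```text
t: 7.05
position: [538.6, -263.8, 262.1]
orientation: [-0.001, -0.0, 1.0, 0.001]
force: [0.8, -0.5, -0.4]
gripper_width: 46.9
grasp_force: 0.0
```

Run:
```python
from h import *
import pickle
def cloud(im,m): 
    ij=np.argwhere(m); return np.array([pt(im,u,v) for v,u in ij]),ij
# pulley: scene + side + w2 (side/scene fresh)
o=r.observe(); print(o["position"],o["orientation"])
ims={"w2":pickle.load(open("w2.pkl","rb")),"scene":get("scene"),"side":get("side")}
for n,im in ims.items():
    hsv=cv2.cvtColor(im["frame"],cv2.COLOR_BGR2HSV)
    P,ij=cloud(im,im["range_z"]>0)
    k=(abs(P[:,2]-79)<4)&(np.hypot(P[:,0]-528,P[:,1]-147)<55)
    Q=P[k].astype(np.float32); (c,rad)=cv2.minEnclosingCircle(Q[:,:2])
    red=cv2.inRange(hsv,(0,120,120),(6,255,255))|cv2.inRange(hsv,(174,120,120),(180,255,255))
    R=np.array([cast(im,u,v,79)[:2] for (v,u),p in zip(ij[k],Q) if red[v,u]])
    print(n,"pulley",np.round(c,1),rad,Q[:,2].mean(),len(R)); 
    if len(R): d=R.mean(0)-c; print(R.mean(0).round(1),np.degrees(np.arctan2(d[1],d[0])),np.hypot(*d), np.ptp(R,axis=0))
im=get("wrist"); pickle.dump(im,open("w3.pkl","wb"))
cv2.imwrite("pics/w3.png",cv2.resize(im["frame"],None,fx=1.25,fy=1.25))
hsv=cv2.cvtColor(im["frame"],cv2.COLOR_BGR2HSV)
m=cv2.inRange(hsv,(105,120,50),(130,255,255)); P,ij=cloud(im,m); k=(P[:,2]>84)&(P[:,2]<92); Q=P[k]
print("blue top",k.sum(),Q.mean(0).round(1),cv2.minAreaRect(Q[:,:2].astype(np.float32)), P[:,2].max())
```

```text
[ 538.5731296  -263.81301497  262.10033823] [-6.27875218e-04 -2.42834562e-06  9.99999666e-01  5.22382124e-04]Traceback (most recent call last):
  File "<stdin>", line 12, in <module>
cv2.error: OpenCV(4.12.0) /io/opencv/modules/imgproc/src/shapedescr.cpp:201: error: (-215:Assertion failed) count >= 0 && (depth == CV_32F || depth == CV_32S) in function 'minEnclosingCircle'
```

Run:
```python
from h import *
import pickle
A=lambda q:np.ascontiguousarray(q[:,:2],dtype=np.float32)
def cloud(im,m): 
    ij=np.argwhere(m); return np.array([pt(im,u,v) for v,u in ij]),ij
ims={"w2":pickle.load(open("w2.pkl","rb")),"scene":get("scene"),"side":get("side")}
for n,im in ims.items():
    hsv=cv2.cvtColor(im["frame"],cv2.COLOR_BGR2HSV)
    P,ij=cloud(im,im["range_z"]>0)
    k=(abs(P[:,2]-79)<4)&(np.hypot(P[:,0]-528,P[:,1]-147)<50)
    Q=P[k]; (c,rad)=cv2.minEnclosingCircle(A(Q))
    red=cv2.inRange(hsv,(0,90,120),(8,255,255))|cv2.inRange(hsv,(172,90,120),(180,255,255))
    R=np.array([cast(im,u,v,79)[:2] for (v,u) in ij[k] if red[v,u]])
    print(n,"pulley",np.round(c,1),rad,Q[:,2].mean(),len(R)); 
    if len(R): d=R.mean(0)-c; print(R.mean(0).round(1),np.degrees(np.arctan2(d[1],d[0])),np.hypot(*d), np.ptp(R,axis=0))
im=get("wrist"); pickle.dump(im,open("w3.pkl","wb"))
cv2.imwrite("pics/w3.png",cv2.resize(im["frame"],None,fx=1.25,fy=1.25))
hsv=cv2.cvtColor(im["frame"],cv2.COLOR_BGR2HSV)
m=cv2.inRange(hsv,(105,120,50),(130,255,255)); P,ij=cloud(im,m); k=(P[:,2]>84)&(P[:,2]<92); Q=P[k]
print("blue top",k.sum(),P[:,2].max())
if k.sum()>3: print(Q.mean(0).round(1),cv2.minAreaRect(A(Q)))
```

```text
w2 pulley [514.3 149.1] 37.216129302978516 78.45570780357333 27
[534.3 162.7] 34.180391245002234 24.25624967231108 [9.5563129  6.97308839]
scene pulley [514.7 148.8] 37.58625030517578 79.41902070385447 8
[531.7 166.7] 46.50959118124052 24.661423794524552 [22.28396584 22.1045158 ]
side pulley [513.4 151.6] 36.9732551574707 77.82307359729408 13
[533.2 164. ] 32.010719211616625 23.39083929451277 [9.61374915 6.29634627]
blue top 335 405.9901547668095
[ 539.6 -271.3   87.3] ((541.3276977539062, -271.6497802734375), (17.760522842407227, 25.40715789794922), 81.0638427734375)
```

View pics/w3.png

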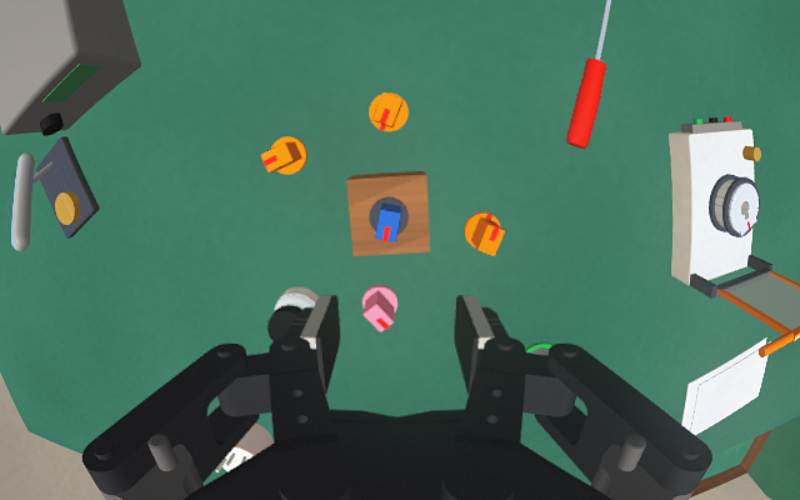

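The wrist view shows the blue shaft at (388,215) with its stripe facing down the image (+x, yaw about -9°), and the look-alikes are clear of the fingers. The grip is at (541,-272,75), the bore at about (514,149.5), and the keyway yaw about 33°. I'll descend.

>>> {"fn": "jog_arm", "kwargs": {"targets": [{"travel":[1,-3,-40],"turn":[0,0,-4.5]},{"travel":[1,-3,-40],"turn":[0,0,-4.5]},{"travel":[0.7,-1.8,-40],"turn":[0,0,0]},{"travel":[0,0,-35],"turn":[0,0,0]},{"travel":[0,0,-30],"turn":[0,0,0]},{"travel":[0,0,-20],"turn":[0,0,0]},{"travel":[0,0,0],"turn":[0,0,0]},{"travel":[0,0,0],"turn":[0,0,0]}]}}

```text
t: 8.1
position: [541.8, -272.3, 58.4]
orientation: [-0.0, 0.078, 0.997, 0.0]
force: [0.8, 0.1, -0.4]
gripper_width: 47.0
grasp_force: 0.0
```

>>> {"fn": "jog_arm", "kwargs": {"targets": [{"travel":[0,0,0],"turn":[0,0,0]},{"travel":[0,0,0],"turn":[0,0,0]},{"travel":[0,0,0],"turn":[0,0,0]},{"travel":[0,0,0],"turn":[0,0,0]},{"travel":[0,0,0],"turn":[0,0,0]},{"travel":[0,0,0],"turn":[0,0,0]}], "fingers": 0, "force": 60}}

```text
t: 8.7
position: [542.5, -273.0, 59.7]
orientation: [0.001, 0.078, 0.997, -0.0]
force: [-0.9, 0.5, 7.8]
gripper_width: 17.4
grasp_force: 59.4
```

>>> {"fn": "jog_arm", "kwargs": {"targets": [{"travel":[0,0,15],"turn":[0,0,0]},{"travel":[0,0,30],"turn":[0,0,0]},{"travel":[0,0,35],"turn":[0,0,0]},{"travel":[0,0,30],"turn":[0,0,0]},{"travel":[-2,20,0],"turn":[0,0,3]},{"travel":[-2,30,0],"turn":[0,0,3]},{"travel":[-2,32,0],"turn":[0,0,3]},{"travel":[-2,32,0],"turn":[0,0,3]}]}}

```text
t: 9.5
position: [532.4, -156.8, 167.9]
orientation: [-0.0, -0.028, 1.0, 0.0]
force: [0.2, -0.8, -1.2]
gripper_width: 16.7
grasp_force: 58.7
```

>>> {"fn": "jog_arm", "kwargs": {"targets": [{"travel":[-2,32,0],"turn":[0,0,5]},{"travel":[-2,32,0],"turn":[0,0,5]},{"travel":[-2,32,0],"turn":[0,0,5]},{"travel":[-2,32,0],"turn":[0,0,5]},{"travel":[-2,32,0],"turn":[0,0,5]},{"travel":[-2,32,0],"turn":[0,0,5]},{"travel":[-2,24,0],"turn":[0,0,0]},{"travel":[0,0,0],"turn":[0,0,0]}]}}

```text
t: 10.3
position: [518.2, 60.3, 167.8]
orientation: [-0.0, -0.287, 0.958, 0.0]
force: [-0.5, -0.1, -2.9]
gripper_width: 16.7
grasp_force: 58.8
```

Run:
```python
from h import *
import pickle
o=r.observe(); print(o["position"],o["orientation"],o["force"],o["gripper_width"],o["t"])
im=get("wrist"); pickle.dump(im,open("w4.pkl","wb")); a=im["frame"]; 
s=get("side"); pickle.dump(s,open("s4.pkl","wb"))
cv2.imwrite("pics/w4.png",np.vstack([cv2.resize(a[60:260,160:480],(480,300)),cv2.resize(s["frame"][200:350,140:380],(480,300))]))
```

```text
[518.19689784  60.25631382 167.84912063] [-3.54234416e-04 -2.86581931e-01  9.58055560e-01  4.63379471e-04] [-0.54336855 -0.10968102 -2.86572739] 16.675648192722786 10.3
```

View pics/w4.png

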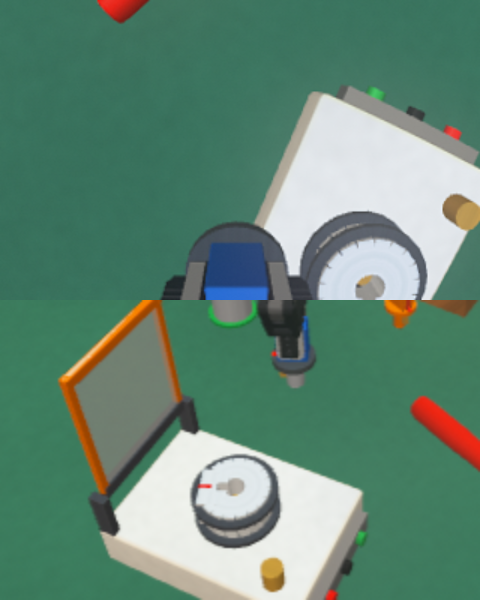

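The crop shows the shaft hanging upright in the grip and the bore clearly visible in both views. I'll refine the bore centre from these two pictures.

Run:
```python
from h import *
import pickle
A=lambda q:np.ascontiguousarray(q[:,:2],dtype=np.float32)
for n in("w4","s4","w1"):
    im=pickle.load(open(n+".pkl","rb")); hsv=cv2.cvtColor(im["frame"],cv2.COLOR_BGR2HSV)
    ij=np.argwhere(im["range_z"]>0); P=np.array([pt(im,u,v) for v,u in ij])
    k=(abs(P[:,2]-79)<4)&(np.hypot(P[:,0]-514,P[:,1]-149)<45); Q=np.array([cast(im,u,v,79) for v,u in ij[k]])
    hull=cv2.convexHull(A(Q))[:,0]; B=np.c_[2*hull,np.ones(len(hull))]; s=np.linalg.lstsq(B,(hull**2).sum(1),rcond=None)[0]; c=s[:2]
    low=(P[:,2]<74)&(np.hypot(P[:,0]-514,P[:,1]-149)<18); L=np.array([cast(im,u,v,79) for v,u in ij[low]])
    red=cv2.inRange(hsv,(0,90,120),(8,255,255))|cv2.inRange(hsv,(172,90,120),(180,255,255))
    R=np.array([q[:2] for (v,u),q in zip(ij[k],Q) if red[v,u]])
    print(n,"hull centre",c.round(1),"r",np.sqrt(s[2]+c@c).round(1),"z",P[k,2].mean().round(1),"hole",L.mean(0).round(1) if len(L) else 0,len(R))
    if len(R): d=R.mean(0)-c; print("  key yaw",np.degrees(np.arctan2(d[1],d[0])).round(1))
# shaft held: blue top + collar in s4
im=pickle.load(open("s4.pkl","rb")); g=pickle.load(open("w4.pkl","rb"))
hsv=cv2.cvtColor(g["frame"],cv2.COLOR_BGR2HSV); m=cv2.inRange(hsv,(105,120,50),(130,255,255))
P=np.array([pt(g,u,v) for v,u in np.argwhere(m)]); P=P[np.hypot(P[:,0]-518,P[:,1]-60)<40]; print("blue z",np.percentile(P[:,2],[5,50,95]).round(1), P[P[:,2]>np.percentile(P[:,2],95)-3].mean(0).round(1))
```

```text
w4 hull centre [512.  146.8] r 35.4 z 78.4 hole [514.5 148.2  79. ] 6
  key yaw 35.3
s4 hull centre [511.1 152.7] r 36.1 z 77.8 hole [512.7 152.6  79. ] 14
  key yaw 27.3
w1 hull centre [478.  142.8] r 9.2 z 76.1 hole 0 10
  key yaw 39.7
blue z [166.4 195.  196.4] [515.5  58.6 195.6]
```

>>> {"fn": "jog_arm", "kwargs": {"targets": [{"travel":[-0.7,25,0],"turn":[0,0,0]},{"travel":[-1,30,0],"turn":[0,0,0]},{"travel":[-1,25,0],"turn":[0,0,0]},{"travel":[0,9.7,0],"turn":[0,0,0]},{"travel":[0,0,-20],"turn":[0,0,0]},{"travel":[0,0,-16],"turn":[0,0,0]},{"travel":[0,0,-3],"turn":[0,0,0]},{"travel":[0,0,0],"turn":[0,0,0]}]}}

```text
t: 11.2
position: [516.4, 146.2, 128.6]
orientation: [-0.001, -0.284, 0.959, -0.0]
force: [-0.4, 0.4, -1.7]
gripper_width: 16.9
grasp_force: 59.1
```

>>> {"fn": "jog_arm", "kwargs": {"targets": [{"travel":[0,0,0],"turn":[0,0,0]},{"travel":[0,0,-2],"turn":[0,0,0]},{"travel":[0,0,-2],"turn":[0,0,0]},{"travel":[0,0,-2],"turn":[0,0,0]},{"travel":[0,0,0],"turn":[0,0,0]},{"travel":[0,0,0],"turn":[0,0,0]}]}}

```text
t: 11.8
position: [516.8, 147.2, 123.0]
orientation: [-0.0, -0.285, 0.959, 0.0]
force: [-0.2, -0.2, -2.1]
gripper_width: 17.2
grasp_force: 59.1
```

Run:
```python
from h import *
import pickle
o=r.observe(); print(o["position"],o["force"],o["torque"])
s=get("side"); w=get("wrist"); c=get("scene"); pickle.dump((s,w,c),open("v5.pkl","wb"))
f=lambda im,x,y,a,b:cv2.resize(im["frame"][y:y+b,x:x+a],(400,300),interpolation=cv2.INTER_CUBIC)
cv2.imwrite("pics/v5.png",np.hstack([f(s,215,260,100,75),f(c,365,130,100,75)]))
```

```text
[516.78849196 147.19147572 122.96317302] [-0.17422539 -0.15609041 -2.09803492] [-0.01413336  0.00599935 -0.04034918]
```

View pics/v5.png

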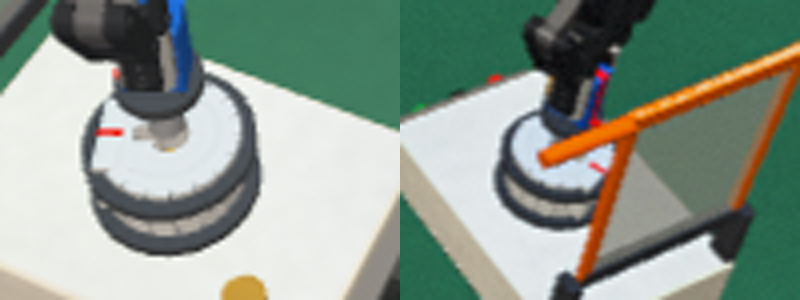

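The side view shows the tip at (170,135) sitting slightly towards the upper rim of the bore. That matches the 3 mm the commanded position fell short by, so I'll correct it and lower.

>>> {"fn": "jog_arm", "kwargs": {"targets": [{"travel":[-1.3,2.8,0],"turn":[0,0,0]},{"travel":[0,0,0],"turn":[0,0,0]},{"travel":[0,0,-2],"turn":[0,0,0]},{"travel":[0,0,-2],"turn":[0,0,0]},{"travel":[0,0,0],"turn":[0,0,0]},{"travel":[0,0,0],"turn":[0,0,0]}]}}

```text
t: 12.55
position: [515.5, 149.8, 119.4]
orientation: [-0.0, -0.285, 0.959, -0.0]
force: [-2.2, 0.2, 5.1]
gripper_width: 17.1
grasp_force: 60.3
```

>>> {"fn": "jog_arm", "kwargs": {"targets": [{"travel":[-0.8,0,0],"turn":[0,0,0]},{"travel":[0,0,0],"turn":[0,0,0]},{"travel":[0,0,0],"turn":[0,0,0]}]}}

```text
t: 12.85
position: [514.6, 149.7, 118.9]
orientation: [-0.0, -0.285, 0.959, -0.0]
force: [-0.6, -2.9, 0.0]
gripper_width: 17.0
grasp_force: 59.2
```

>>> {"fn": "jog_arm", "kwargs": {"targets": [{"travel":[-0.6,0,0],"turn":[0,0,0]},{"travel":[0,0,0],"turn":[0,0,0]},{"travel":[0,0,-1],"turn":[0,0,0]},{"travel":[0,0,0],"turn":[0,0,0]}]}}

```text
t: 13.25
position: [514.0, 149.7, 117.7]
orientation: [-0.0, -0.285, 0.959, -0.0]
force: [1.0, -3.9, -1.0]
gripper_width: 17.1
grasp_force: 59.1
```

>>> {"fn": "jog_arm", "kwargs": {"targets": [{"travel":[0.3,-0.8,0],"turn":[0,0,0]},{"travel":[0,0,0],"turn":[0,0,0]},{"travel":[0,0,-2],"turn":[0,0,0]},{"travel":[0,0,0],"turn":[0,0,0]},{"travel":[0,0,0],"turn":[0,0,0]}]}}

```text
t: 13.75
position: [514.2, 149.1, 115.7]
orientation: [-0.0, -0.285, 0.959, -0.0]
force: [-0.0, -2.0, -2.7]
gripper_width: 17.3
grasp_force: 58.9
```

>>> {"fn": "jog_arm", "kwargs": {"targets": [{"travel":[0,0,-1.5],"turn":[0,0,0]},{"travel":[0,0,-1],"turn":[0,0,0]},{"travel":[0,0,0],"turn":[0,0,0]},{"travel":[0,0,0],"turn":[0,0,0]}]}}

```text
t: 14.15
position: [514.3, 149.1, 113.4]
orientation: [-0.0, -0.285, 0.959, -0.0]
force: [-0.9, -2.8, -2.1]
gripper_width: 17.0
grasp_force: 59.1
```

>>> {"fn": "jog_arm", "kwargs": {"targets": [{"travel":[-0.2,-0.5,-1],"turn":[0,0,0]},{"travel":[0,0,-1.5],"turn":[0,0,0]},{"travel":[0,0,-1],"turn":[0,0,0]},{"travel":[0,0,0],"turn":[0,0,0]},{"travel":[0,0,0],"turn":[0,0,0]}]}}

```text
t: 14.65
position: [514.2, 148.7, 109.8]
orientation: [-0.0, -0.285, 0.959, 0.0]
force: [-0.8, -0.4, -2.0]
gripper_width: 16.7
grasp_force: 59.1
```

>>> {"fn": "jog_arm", "kwargs": {"targets": [{"travel":[0,0,-1.5],"turn":[0,0,0]},{"travel":[0,0,-1.5],"turn":[0,0,0]},{"travel":[0,0,0],"turn":[0,0,0]},{"travel":[0,0,0],"turn":[0,0,0]}]}}

```text
t: 15.05
position: [514.2, 148.7, 106.9]
orientation: [-0.0, -0.285, 0.959, 0.0]
force: [-1.5, 0.1, -2.9]
gripper_width: 17.0
grasp_force: 59.0
```

Run:
```python
from h import *
o=r.observe(); print(o["position"],o["force"],o["torque"])
```

```text
[514.21398979 148.69003934 106.85039777] [-1.50925585  0.14122867 -2.90298262] [-0.1784609   0.13266413  0.02983239]
```

The key has entered the keyway, with no contact at 17 mm depth. I'll press home.

>>> {"fn": "jog_arm", "kwargs": {"targets": [{"travel":[0,0,-1.5],"turn":[0,0,0]},{"travel":[0,0,-1.5],"turn":[0,0,0]},{"travel":[0,0,-1.5],"turn":[0,0,0]},{"travel":[0,0,-1.5],"turn":[0,0,0]},{"travel":[0,0,0],"turn":[0,0,0]},{"travel":[0,0,0],"turn":[0,0,0]}], "force": 100}}

```text
t: 15.65
position: [514.3, 148.7, 101.0]
orientation: [0.0, -0.285, 0.959, 0.0]
force: [-2.2, -0.6, 2.1]
gripper_width: 16.5
grasp_force: 100.8
```

>>> {"fn": "jog_arm", "kwargs": {"targets": [{"travel":[0,0,-1.5],"turn":[0,0,0]},{"travel":[0,0,-1.5],"turn":[0,0,0]},{"travel":[0,0,-1.5],"turn":[0,0,0]},{"travel":[0,0,0],"turn":[0,0,0]},{"travel":[0,0,0],"turn":[0,0,0]}]}}

```text
t: 16.15
position: [514.3, 148.7, 96.6]
orientation: [0.0, -0.285, 0.959, -0.0]
force: [-2.5, -1.0, 6.0]
gripper_width: 16.0
grasp_force: 101.2
```

>>> {"fn": "jog_arm", "kwargs": {"targets": [{"travel":[0,0,-1],"turn":[0,0,0]},{"travel":[0,0,-1],"turn":[0,0,0]},{"travel":[0,0,0],"turn":[0,0,0]},{"travel":[0,0,0],"turn":[0,0,0]}]}}

```text
t: 16.55
position: [514.3, 148.7, 94.7]
orientation: [0.0, -0.285, 0.959, -0.0]
force: [-2.9, -1.9, 7.1]
gripper_width: 16.3
grasp_force: 101.4
```

>>> {"fn": "jog_arm", "kwargs": {"targets": [{"travel":[0,0,-1],"turn":[0,0,0]},{"travel":[0,0,0],"turn":[0,0,0]},{"travel":[0,0,0],"turn":[0,0,0]}]}}

```text
t: 16.85
position: [514.3, 148.7, 93.8]
orientation: [0.0, -0.285, 0.959, -0.0]
force: [-3.4, -1.2, 7.4]
gripper_width: 16.5
grasp_force: 101.6
```

>>> {"fn": "jog_arm", "kwargs": {"targets": [{"travel":[0,0,-1],"turn":[0,0,0]},{"travel":[0,0,0],"turn":[0,0,0]},{"travel":[0,0,0],"turn":[0,0,0]}]}}

```text
t: 17.15
position: [514.3, 148.7, 93.7]
orientation: [0.0, -0.285, 0.959, 0.0]
force: [-7.3, -3.7, 20.0]
gripper_width: 16.1
grasp_force: 103.5
```

>>> {"fn": "jog_arm", "kwargs": {"targets": [{"travel":[0,0,-0.8],"turn":[0,0,0]},{"travel":[0,0,0],"turn":[0,0,0]},{"travel":[0,0,0],"turn":[0,0,0]}]}}

```text
t: 17.45
position: [514.3, 148.7, 93.7]
orientation: [0.0, -0.285, 0.959, -0.0]
force: [-9.8, -4.1, 30.2]
gripper_width: 15.9
grasp_force: 105.0
```

The collar is seated at z 93.7, exactly as predicted, with a sharp rise in force. I'll ease off slightly and check.

>>> {"fn": "jog_arm", "kwargs": {"targets": [{"travel":[0,0,0.6],"turn":[0,0,0]},{"travel":[0,0,0],"turn":[0,0,0]},{"travel":[0,0,0],"turn":[0,0,0]},{"travel":[0,0,0],"turn":[0,0,0]}]}}

```text
t: 17.85
position: [514.3, 148.7, 93.8]
orientation: [0.0, -0.285, 0.959, -0.0]
force: [-7.1, -2.6, 21.4]
gripper_width: 16.1
grasp_force: 103.3
```

Run:
```python
from h import *
o=r.observe(); print(o["position"],o["force"],o["qvel"].round(4))
s=get("side"); c=get("scene")
f=lambda im,x,y,a,b:cv2.resize(im["frame"][y:y+b,x:x+a],(400,300),interpolation=cv2.INTER_CUBIC)
cv2.imwrite("pics/v6.png",np.vstack([f(s,180,200,160,120),f(c,160,120,320,240)]))
```

```text
[514.32739088 148.67501083  93.75737316] [-7.08705779 -2.6283291  21.4391631 ] [-0.0022  0.0002 -0.0005  0.0004  0.0016  0.0003]
```

View pics/v6.png

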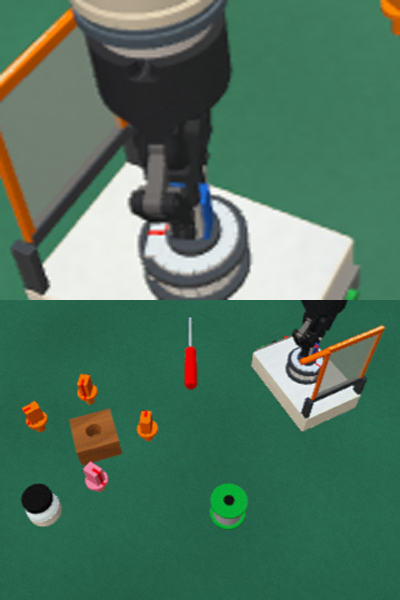

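The collar is flush on the pulley face at (195,235), the guard is upright, and the bystanders are undisturbed. I'm handing in.

```bash
python3 -c "
from workcell import close_job
print(close_job())"
```

```text
the job is handed in; nothing more can be done
None
```

I folded the guard upright, and the keyed shaft is home in the bore, still gripped and pressed down with about 21 N; the spool, jar and screwdriver are undisturbed, and I handed the job in at about 18 s of the 72 s limit (no verdict was returned).

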